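Lay the spindle in its stand and snap both bearing caps shut

TASK

Lift the pulley spindle off its wooden rest and lay it down in the two open saddles of the grey stand, then swing both hinged bearing caps over the shaft and press each down by its thumb tab until its catch clicks and keeps it shut when you let go. The two catches are set to different, unknown heights with a hard stop just below the click, so feel for it and do not force the caps (keep well under 40 N). Leave the other things on the bench where they are.

Things in the scene. Friction and masses are not known exactly. Their poses are not given: they have to be found in the camera images.
- stand: Spindle stand, fixed. Base plate 140 (x) x 250 (y) x 14 mm; bearing blocks at y = +75 and -75 mm, each 26 mm wide in y, 68 mm long in x, 58 mm high, with an open 90-degree V saddle along y (mouth 41 mm wide). Caps hinge on the +x side. Origin: centre of its underside, on the bench. A spindle lying home has its axis along the stand's y at x = 0, z = 50 mm, its middle at y = 0.
- spindle: Steel spindle, about 0.5 kg: shaft 18 mm across, 220 mm long along its own y, ends alike. In the middle an aluminium pulley 41 mm across, 36 mm long (grip here). Two dark collars 28 mm across, 43 to 55 mm either side of the middle, go between the two blocks with 7 mm to spare each side. Origin on the axis at the middle. Starts on the wooden rest.
- rest: Wooden rest, fixed: board 100 (x) x 190 (y) x 12 mm with V-notched uprights at y = +78 and -78 mm, 18 mm thick, 60 mm long in x, 50 mm high. Origin: centre of its underside. The spindle starts in it along the rest's y, axis 45 mm above the bench.
- cap_a (a joint): Angle (rad) of the hinged cap of the block at the stand's y = +75 mm: 1.57 upright, more leans away to +x; starts wide open and stays where it is left. A spring pin lifts it to 0.4 unless the sprung catch holds it. The catch bracket's height differs from start to start: the cap clicks home, on a hard stop, somewhere from 0 to 0.17 rad. Clicking takes about 8 to 15 N at the tab.
- cap_b (a joint): The same for the cap of the block at the stand's y = -75 mm.
- cap_a_tab (a point): Middle of the top face of cap a's thumb tab (ribbed free end, 22 mm long, 26 mm wide). The cap is an aluminium plate 8 mm thick, 24 mm wide, its top face 9 mm off the hinge axis, reaching 92 mm from the axis; this point is 81 mm from it; at angle 0 at x = -47, z = 69 mm in the stand's frame. Under the cap, 70 mm from the hinge, a prong with a round nose hangs 18 mm down.
- cap_b_tab (a point): The same for cap b.
- cap_a_hinge (a point): Cap a's hinge axis (along the stand's y): x = +34, y = +75, z = 60 mm in the stand's frame.
- cap_b_hinge (a point): Cap b's hinge axis: x = +34, y = -75, z = 60 mm in the stand's frame.
- oil_bottle: Bystander: brown glass oil bottle, 56 mm across, 120 mm tall. Not part of the job.
- jar: Bystander: glass jar with a steel lid, 64 mm across, 75 mm tall. Not part of the job.
- tin: Bystander: open dark steel tin, 72 mm across, 70 mm tall. Not part of the job.
- wrench: Bystander: steel wrench lying flat. Not part of the job.
- hammer: Bystander: hammer lying flat. Not part of the job.
- screwdriver: Bystander: screwdriver lying flat in front of the stand. Not part of the job.
- bearing: Bystander: loose steel bearing ring, 52 mm across, 15 mm high. Not part of the job.
- offcut: Bystander: wood offcut 90 x 50 x 25 mm. Not part of the job.
There are look-alikes about, which are no part of the job. What is meant by the spindle is not blue or turquoise, and is the larger of those in its own colour.

How it is judged:
By the outcome, as a careful person would: the job done as asked, in the order asked, and still so for the second after the job is handed in, with the robot touching nothing.
It also fails if it takes over 61 s, if anything falls off the work surface, if the arm or the gripper's body presses on something with over 40 N, if the wrist force passes 120 N, or if a joint passes its speed limit or range.

ROBOT

A 7-joint arm with a two-finger parallel gripper is mounted at the origin on the work surface. World frame = base frame: x ahead of the robot, y to its left, z up, the work surface at z = 0. Lengths are in m, angles in degrees, forces in N, time in s.
With the tool pointing down it reaches from about 0.425 to 0.875 m from the base axis. Payload 4.7 kg.
Tool frame: the origin (TCP) lies at the very end of the fingers, on their centre line; the grasp point (between the pads) lies 19 mm behind it; z points along the fingers, y is the line along which they close (so a half turn about z gives the same grasp; the last joint's range is limited). The gripper opens to 87 mm and grips with 3 to 60 N. Pads are 19 mm wide; open, the fingers measure 117 mm over their backs; the gripper's body (75 mm by 190 mm) begins 51 mm behind the grasp point.
Start: joints at [67.844, 18.392, -4.016, 83.108, 1.295, 78.541, -3.26], TCP at [0.254, -0.599, 0.223] pointing down, gripper open.
Joint ranges: [-163.93, 163.93], [-17.29, 119.83], [-79.2, 71.16], [3.27, 140.29], [-89.18, 269.18], [5.43, 117.66], [-154.24, 154.24]. Speed limits (degrees/s): [147.25, 147.25, 180, 180, 180, 180, 180].

INTERFACE

Orientations are given as [roll, pitch, yaw] about the fixed x, y, z axes, in that order (R = Rz(yaw) Ry(pitch) Rx(roll)).
In Python, from cell import get_obs, cams, ticket, finder gives the robot as it stands.
- The arm moves only by the shell command python3 -m creep 'ROWS' [FORCE]. ROWS is text: rows parted by semicolons, each of 5 numbers parted by spaces: the shift along the world's x, y, z in m, then the turn about the world's z in degrees, then the finger opening in m, from 0 to 0.087. A call has 1 to 8 rows; each row shifts and turns the commanded pose from where the row before left it; what a row does not reach is not made up. A row lasts 1/8 s, in which the tool goes at most 62.5 mm and 10.7 degrees, less where a joint would pass 70% of its speed; a pose out of reach is approached as far as the arm can. A call with a gripper value outside its range is refused whole. The fingers move at their own pace and stop on an object; FORCE is the grip in N (left out, the last holds). Time passes only in rows, so rows that do not move let the fingers close. It gives the time, the measured TCP pose, the force, the opening and the grip force at its end, in the units of the state.
- get_obs(): the state, without advancing time (a new reading comes with each control period).
- cams.read_camera(name): name is "side" or "top"; returns the picture (400x640x3 uint8, red, green, blue); there is no depth.
- cams.calibration(name): a dict with "fx", "fy", "cx", "cy" (pixels), "extrinsics" (4x4, takes a point from world to camera coordinates). Camera axes: x right, y down, z forward; pixel columns grow to the right and rows downward; lengths in m; the calibration is good to about 2 mm. A picture is of the moment at which its call begins. calibration takes no time and is no camera call.
- ticket.sign_off(): hands the job in; it is judged then, once.
Trained networks look in the newest picture that a camera, given by its name, has taken for a name from the list of things; names that differ only in an ending like _2 or _b are one class to them, and where a whole thing is asked for, a point or a joint stands for the part that bears it (a point fixed in the world has none). Each returns a list of dicts, best first, with "p" (0 to 1); they miss things now and then, are a little off and sometimes report something else, mostly with a low value. They report only what shows in the picture. A call takes as long as a camera call. They do not tell look-alikes from the thing itself.
- finder.masks_of(name, camera): "mask" (400x640 bool, what is visible of it) and "xy" ([column, row] in pixels, amid what is visible of it).
- finder.tip_of(name, camera): "xy" ([column, row] in pixels: a listed point, or the origin of a listed thing).
The state is a dict: "time_s": time; "qpos": joint angles; "joint_velocities": joint speeds; "effort": joint torques, N m; "tool_pos": TCP position; "tool_rot": TCP orientation; "force": force on the tool from outside, world axes, zero at the start; "wrist_torque": the same for the moment, N m; "grip_width": finger opening in m; "grasp_force": force on a finger pad.
Only numpy, scipy, OpenCV 4.12 (cv2) and the standard library are available. Lean on these libraries where they do the work, as an engineer would, in place of code of your own. Each camera call takes 0.05 s, during which the arm holds its last target. There are 200 camera calls.

## Working session

There is one attempt and no reset: what is moved stays moved. The work goes in short steps, Python scripts to look and compute and a shell command to move; the robot and the scene stay as the last step left them, time stands still between calls to the robot, and variables do not carry over. Pictures are saved under pics/ and viewed, at most 10 in all, crops included, and the job is handed in when it is done.

```bash
mkdir -p pics; ls; python3 - <<'E'
from cell import get_obs,cams,finder
import cv2,numpy as np
for c in("side","top"):
    im=cams.read_camera(c); cv2.imwrite(f"pics/{c}0.png",im[:,:,::-1])
    k=cams.calibration(c); print(c,k["fx"],k["cx"],k["cy"],np.round(k["extrinsics"],3).tolist())
    for n in("stand","spindle","rest","cap_a_tab","cap_a_hinge"):
        print(n,[(round(d["p"],2),np.round(d["xy"]).tolist()) for d in finder.tip_of(n,c)])
o=get_obs();print(o["time_s"],o["tool_pos"],o["tool_rot"],o["force"],o["grip_width"])
E
```

```text
pics
side 408.2881886402041 323.1226179137654 198.6096598938339 [[-0.997, -0.073, 0.016, 0.482], [-0.057, 0.598, -0.799, 0.082], [0.049, -0.798, -0.6, 1.357], [0.0, 0.0, 0.0, 1.0]]
stand [(0.94, [318.0, 190.0])]
spindle [(0.87, [302.0, 238.0]), (0.86, [258.0, 283.0]), (0.66, [396.0, 168.0]), (0.54, [374.0, 275.0])]
rest [(0.97, [305.0, 248.0])]
cap_a_tab [(0.56, [294.0, 162.0]), (0.49, [244.0, 243.0]), (0.31, [294.0, 224.0])]
cap_a_hinge [(0.56, [299.0, 184.0])]
top 465.4999203044904 327.46210299575966 198.38104047247901 [[0.038, -0.999, -0.005, -0.026], [-0.976, -0.036, -0.217, 0.463], [0.217, 0.013, -0.976, 1.447], [0.0, 0.0, 0.0, 1.0]]
stand [(0.56, [377.0, 189.0]), (0.5, [368.0, 132.0]), (0.23, [333.0, 131.0])]
spindle [(0.89, [277.0, 175.0]), (0.77, [231.0, 144.0]), (0.73, [410.0, 282.0]), (0.46, [240.0, 241.0])]
rest [(0.69, [275.0, 180.0]), (0.25, [198.0, 190.0])]
cap_a_tab [(0.57, [356.0, 152.0])]
cap_a_hinge [(0.74, [196.0, 187.0]), (0.58, [358.0, 171.0])]
0.6 [ 0.25356442 -0.59850949  0.22256296] [1.79996733e+02 4.86530588e-03 2.29645253e+01] [-1.57802891 -0.89601063 -0.16053409] 0.08707894102592954
```

View pics/side0.png

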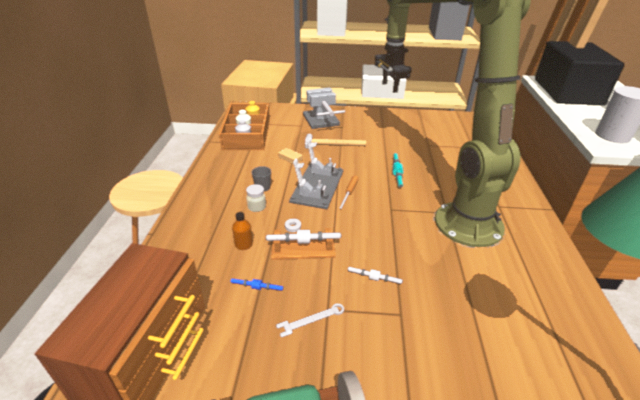

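View pics/top0.png

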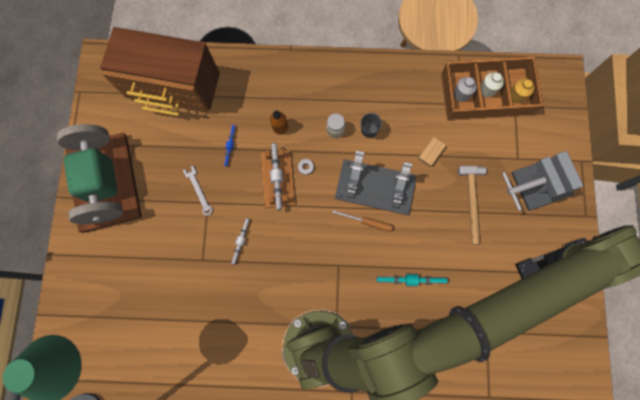

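The side picture shows the white-metal spindle on the rest at about (303,238), the stand at (318,185), and the look-alikes: blue (258,284), small white (374,275) and turquoise (398,168). In the top view the spindle is at (277,175) and the stand at (377,187).

```bash
python3 - <<'E'
import cv2,numpy as np
a=cv2.imread("pics/top0.png")[130:225,255:425]; b=cv2.imread("pics/side0.png")[125:265,235:375]
cv2.imwrite("pics/c0.png",np.vstack([cv2.resize(a,(600,335),interpolation=2)]))
cv2.imwrite("pics/c1.png",cv2.resize(b,(600,600),interpolation=2))
E
```

```text
(no output)
```

View pics/c0.png

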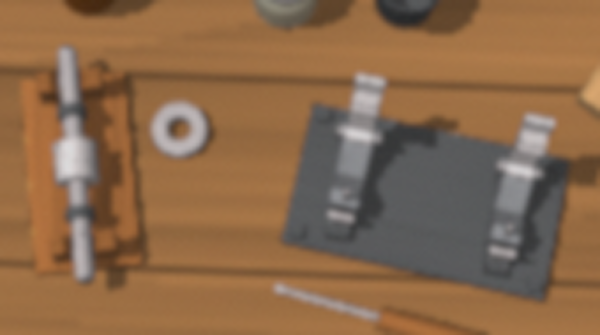

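View pics/c1.png

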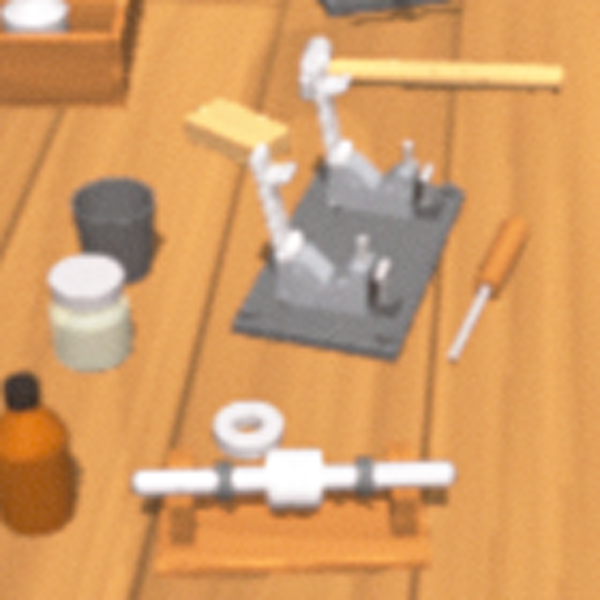

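```bash
cat > h.py <<'E'
import numpy as np,cv2
from scipy.optimize import least_squares
from cell import get_obs,cams,finder
K={c:cams.calibration(c) for c in("side","top")}
def proj(c,P):
    k=K[c];P=np.atleast_2d(P);q=P@k["extrinsics"][:3,:3].T+k["extrinsics"][:3,3]
    return np.c_[k["fx"]*q[:,0]/q[:,2]+k["cx"],k["fy"]*q[:,1]/q[:,2]+k["cy"]]
def tri(u):  # u: {cam:xy}
    f=lambda X:np.concatenate([proj(c,X)[0]-u[c] for c in u])
    r=least_squares(f,[.5,0,.05]);return r.x,r.fun
def fr(p,L):  # planar pose (x,y,yaw rad), local points -> world
    c,s=np.cos(p[2]),np.sin(p[2]);L=np.atleast_2d(L)
    return np.c_[p[0]+c*L[:,0]-s*L[:,1],p[1]+s*L[:,0]+c*L[:,1],L[:,2]]
def fit(obs,p0): # obs: list (cam,local,pix)
    f=lambda p:np.concatenate([proj(c,fr(p,l))[0]-u for c,l,u in obs])
    return least_squares(f,p0,loss="soft_l1")
E
python3 - <<'E'
from h import *
a=lambda x,y:np.array([x/3.53+255,y/3.53+130]); b=lambda x,y:np.array([x/4.286+235,y/4.286+125])
o=[("top",(.07,.125,.014),a(313,103)),("top",(.07,-.125,.014),a(570,160)),("top",(-.07,-.125,.007),a(548,300)),("top",(-.07,.125,.007),a(282,242)),
("side",(.07,.125,.007),b(233,329)),("side",(-.07,.125,.007),b(395,360)),("side",(-.07,-.125,.014),b(465,188))]
r=fit(o,[.55,-.1,0]);print("stand",r.x[:2],np.degrees(r.x[2]),"\n",np.round(f:=r.fun.reshape(-1,2),1).tolist())
for c in K:
  print(c,"saddles",proj(c,fr(r.x,[[0,.075,.05],[0,-.075,.05],[.034,.075,.06],[.034,-.075,.06]])).round().tolist())
# spindle
E1,_=tri({"top":a(66,50),"side":b(137,482)});E2,f=tri({"top":a(85,277),"side":b(450,472)})
print("ends",E1.round(4),E2.round(4),np.linalg.norm(E1-E2),f)
cams.read_camera("top");mt=finder.masks_of("spindle","top");cams.read_camera("side");ms=finder.masks_of("spindle","side")
print([(m["p"],m["xy"]) for m in mt],[(m["p"],m["xy"]) for m in ms])
C,f=tri({"top":mt[0]["xy"],"side":ms[0]["xy"]});print("centre",C,f)
for M,c in((mt,"top"),(ms,"side")):
  yx=np.argwhere(M[0]["mask"]);print(c,yx.mean(0)[::-1],len(yx),cv2.minAreaRect(yx[:,::-1].astype(np.float32)))
E
```

```text
stand [ 0.51688272 -0.16728775] -10.513380986082053 
 [[-0.2, 0.1], [0.3, -0.4], [-1.5, 0.6], [-0.4, 0.8], [-0.8, -1.0], [0.2, -1.5], [-0.3, -0.9]]
side saddles [[312.0, 186.0], [323.0, 164.0], [302.0, 182.0], [314.0, 160.0]]
top saddles [[354.0, 179.0], [400.0, 189.0], [357.0, 169.0], [402.0, 178.0]]
ends [0.6407 0.1766 0.0442] [0.4238 0.1459 0.0439] 0.2190881970542324 [-0.13808545  0.73778915 -0.67642035 -0.19820829]
[(0.74, [304.5, 163.6]), (0.65, [277.7, 175.5]), (0.6, [240.1, 242.9]), (0.59, [409.0, 282.7]), (0.55, [230.7, 142.5])] [(0.87, [257.8, 283.4]), (0.77, [375.9, 274.9]), (0.73, [396.8, 171.2]), (0.62, [302.3, 237.1]), (0.32, [292.1, 222.4])]
centre [ 0.69416988  0.0911363  -0.27024815] [ 0.5284856  -4.90062559  4.21764497  1.48268959]
top [305.17266187 166.05755396] 139 ((305.2500305175781, 166.2500457763672), (13.435027122497559, 14.142135620117188), 45.0)
side [257.80669145 283.91821561] 269 ((257.5025634765625, 283.9644470214844), (49.44545364379883, 8.264657974243164), 4.085616588592529)
```

```bash
python3 -m creep '0.02 0.0475 0 -0.9 0.087;0.02 0.0475 0 -0.9 0.087;0.02 0.0475 0 -0.9 0.087;0.02 0.0475 0 -0.9 0.087;0.02 0.0475 0 -0.9 0.087;0.02 0.0475 0 -0.9 0.087;0.02 0.0475 0 -0.9 0.087;0.02 0.0475 0 -0.9 0.087' 20; python3 -m creep '0.015 0.0475 0 -0.9 0.087;0.015 0.0475 0 -0.9 0.087;0.015 0.0475 0 -0.9 0.087;0.015 0.0475 0 -0.9 0.087;0.015 0.0475 0 -0.9 0.087;0.015 0.0475 0 -0.9 0.087;0.015 0.0475 0 -0.9 0.087;0.015 0.0475 0 -0.9 0.087'
```

```text
time_s: 1.8
tool_pos: [0.4141, -0.2169, 0.2229]
tool_rot: [179.9, -0.0, 15.7]
force: [0.6, -0.2, 0.1]
grip_width: 0.0867
grasp_force: 0.0
time_s: 2.8
tool_pos: [0.5341, 0.1627, 0.2229]
tool_rot: [180.0, -0.1, 8.5]
force: [0.8, -1.1, 0.4]
grip_width: 0.087
grasp_force: 0.0
```

```bash
python3 -m creep '0 0 0 0 0.087'; python3 - <<'E'
from h import *
print(get_obs()["tool_pos"],get_obs()["tool_rot"],get_obs()["qpos"])
M=[m for m in (cams.read_camera("side"),finder.masks_of("spindle","side"))[1]]
print([(m["p"],m["xy"]) for m in M])
print("centre guess proj",{c:proj(c,[.5322,.1612,.0445]).round(1).tolist() for c in K})
print("stand origin",{c:proj(c,[.5169,-.1673,0]).round(1).tolist() for c in K})
for n in("jar","tin","oil_bottle"):print(n,[(round(d["p"],2),np.round(d["xy"]).tolist()) for d in finder.tip_of(n,"side")])
E
```

```text
time_s: 2.92
tool_pos: [0.5331, 0.1667, 0.2227]
tool_rot: [-179.8, -0.0, 9.0]
force: [-0.0, -0.3, -0.2]
grip_width: 0.087
grasp_force: 0.0
[0.53312085 0.1666739  0.22270343] [-1.79799389e+02 -1.39008622e-02  8.99408281e+00] [  21.00606272   11.46815083  -46.17565202   95.09841454    8.27215309
   76.96927097 -107.46594296]
[(0.87, [301.3, 236.4]), (0.78, [258.5, 283.7]), (0.72, [398.3, 165.6]), (0.23, [292.4, 223.5])]
centre guess proj {'side': [[303.1, 236.0]], 'top': [[276.2, 176.5]]}
stand origin {'side': [[317.3, 185.8]], 'top': [[375.4, 187.8]]}
jar [(0.62, [262.0, 206.0])]
tin [(0.57, [262.0, 188.0])]
oil_bottle [(0.84, [243.0, 244.0])]
```

```bash
python3 -m creep '0 0 -0.03 -0.5 0.087;0 0 -0.04 0 0.087;0 0 -0.04 0 0.087;0 0 -0.03 0 0.087;0 0 0 0 0.087'
```

```text
time_s: 3.8
tool_pos: [0.5319, 0.1593, 0.0806]
tool_rot: [179.9, 0.3, 8.0]
force: [-0.1, -0.9, 0.3]
grip_width: 0.0869
grasp_force: 0.0
```

```bash
python3 -m creep '0.002 0 -0.025 0 0.087;0 0 -0.025 0 0.087;0 0 -0.004 0 0.06;0 0 0 0 0.05;0 0 0 0 0.044;0 0 0 0 0.035;0 0 0 0 0.03;0 0 0 0 0.03' 25; python3 - <<'E'
from h import *
for c in K:
  im=cams.read_camera(c);u=proj(c,[.533,.16,.05])[0].astype(int)
  cv2.imwrite(f"pics/g_{c}.png",cv2.resize(im[u[1]-45:u[1]+45,u[0]-45:u[0]+45,::-1],(400,400),interpolation=2))
cv2.imwrite("pics/g.png",np.hstack([cv2.imread(f"pics/g_{c}.png") for c in K]))
E
```

```text
time_s: 4.8
tool_pos: [0.5358, 0.1612, 0.0289]
tool_rot: [180.0, -0.0, 8.1]
force: [0.0, -0.9, 3.0]
grip_width: 0.0396
grasp_force: 25.0
```

View pics/g.png

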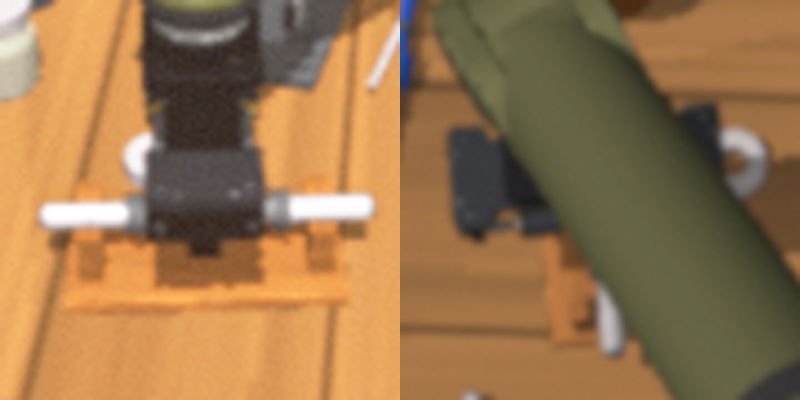

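```bash
python3 -m creep '0 0 0 0 0.03;0 0 0.01 0 0.03;0 0 0.03 0 0.03;0 0 0.04 0 0.03;0 0 0.04 0 0.03;0 0 0.04 0 0.03;0 0 0.02 0 0.03;0 0 0 0 0.03' 45; python3 -m creep '-0.002 -0.041 0 9 0.03;-0.002 -0.041 0 9 0.03;-0.002 -0.041 0 9 0.03;-0.002 -0.041 0 9 0.03;-0.003 -0.041 0 9 0.03;-0.003 -0.041 0 9 0.03;-0.003 -0.041 0 9 0.03;-0.002 -0.041 0 8.4 0.03';python3 -m creep '0 0 0 0 0.03;0 0 0 0 0.03;0 0 0 0 0.03'; python3 - <<'E'
from h import *
im=cams.read_camera("side");cv2.imwrite("pics/l.png",cv2.resize(im[90:230,225:425,::-1],(800,560),interpolation=2))
print(get_obs()["qpos"])
E
```

```text
time_s: 5.9
tool_pos: [0.5359, 0.1618, 0.2092]
tool_rot: [180.0, -0.1, 8.1]
force: [-0.1, 0.3, -4.7]
grip_width: 0.039
grasp_force: 45.0
time_s: 6.9
tool_pos: [0.5149, -0.1674, 0.206]
tool_rot: [-179.8, -0.1, 79.8]
force: [1.0, -0.8, -4.5]
grip_width: 0.0389
grasp_force: 45.0
time_s: 7.28
tool_pos: [0.5164, -0.1647, 0.2077]
tool_rot: [-179.9, -0.1, 79.6]
force: [0.3, 0.1, -4.0]
grip_width: 0.0392
grasp_force: 45.0
[ 5.10508792e+01  8.64964413e+00 -3.94161453e+01  9.85343261e+01
  5.65154695e+00  7.48789933e+01  5.86360336e-02]
```

View pics/l.png

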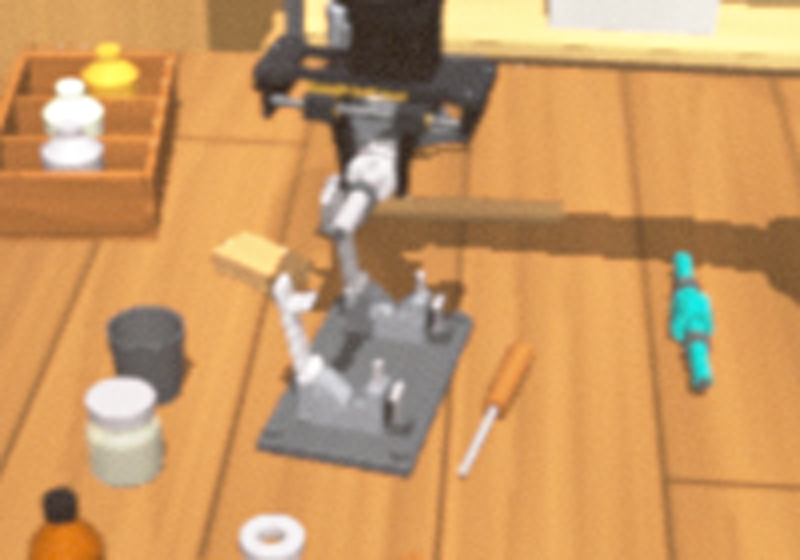

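```bash
python3 -m creep '0 -0.001 -0.03 0 0.03;0 0 -0.04 0 0.03;0 0 -0.04 0 0.03;0 0 -0.02 0 0.03;0 0 0 0 0.03;0 0 0 0 0.03'; python3 - <<'E'
from h import *
A=[]
for c in K:
  im=cams.read_camera(c);u=proj(c,[.517,-.167,.05])[0].astype(int)
  A.append(cv2.resize(im[u[1]-45:u[1]+45,u[0]-40:u[0]+40,::-1],(400,450),interpolation=2));print(c,u)
cv2.imwrite("pics/p.png",np.hstack(A))
o=get_obs();p=[*o["tool_pos"][:2],np.radians(o["tool_rot"][2]-90)]
S=[.5169,-.1673,np.radians(-10.5)]
for c in K:
  print(c,"ends",proj(c,fr(p,[[0,.11,o["tool_pos"][2]+.016],[0,-.11,o["tool_pos"][2]+.016]])).round(1).tolist())
E
```

```text
time_s: 8.07
tool_pos: [0.518, -0.1676, 0.0802]
tool_rot: [179.8, 0.0, 79.5]
force: [1.3, 0.2, -3.5]
grip_width: 0.0393
grasp_force: 45.0
side [317 174]
top [376 184]
side ends [[308.5, 180.3], [324.9, 148.7]]
top ends [[344.4, 172.8], [413.0, 187.6]]
```

View pics/p.png

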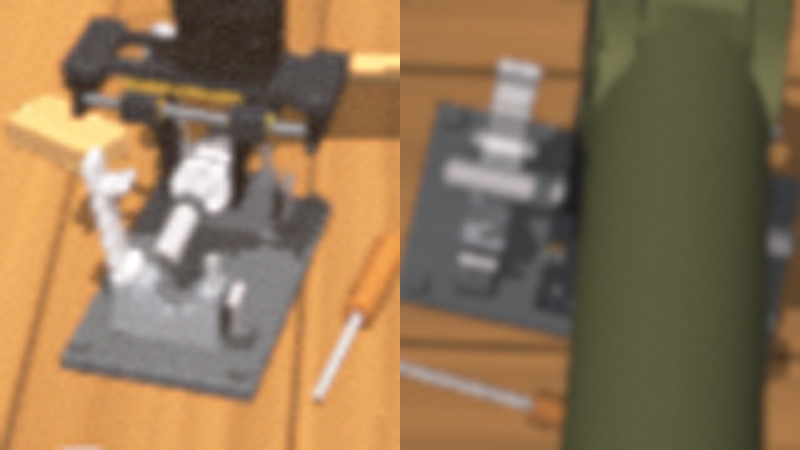

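```bash
python3 -m creep '0 0 -0.015 0 0.03;0 0 -0.01 0 0.03;0 0 0 0 0.03'; python3 -m creep '0 0 -0.006 0 0.03;0 0 -0.004 0 0.03;0 0 0 0 0.03'; python3 -m creep '0 0 -0.004 0 0.03;0 0 0 0 0.03';python3 -m creep '0 0 -0.003 0 0.03;0 0 0 0 0.03'
```

```text
time_s: 8.55
tool_pos: [0.5154, -0.1672, 0.0521]
tool_rot: [-179.8, -0.0, 79.5]
force: [-0.2, -0.6, -3.4]
grip_width: 0.039
grasp_force: 45.0
time_s: 8.93
tool_pos: [0.5163, -0.1674, 0.0432]
tool_rot: [-180.0, -0.0, 79.5]
force: [0.1, 0.3, -4.8]
grip_width: 0.0395
grasp_force: 45.0
time_s: 9.18
tool_pos: [0.5163, -0.1675, 0.0393]
tool_rot: [-180.0, -0.0, 79.5]
force: [-0.1, 0.5, -4.6]
grip_width: 0.039
grasp_force: 45.0
time_s: 9.43
tool_pos: [0.5164, -0.1675, 0.0363]
tool_rot: [-180.0, -0.0, 79.5]
force: [-1.1, -0.3, -3.8]
grip_width: 0.0388
grasp_force: 45.0
```

```bash
python3 -m creep '0 0 -0.0015 0 0.03;0 0 0 0 0.03'; python3 -m creep '0 0 -0.001 0 0.03;0 0 0 0 0.03'
```

```text
time_s: 9.68
tool_pos: [0.5171, -0.1676, 0.0353]
tool_rot: [179.9, 0.0, 79.5]
force: [0.4, -0.5, -3.7]
grip_width: 0.0388
grasp_force: 45.0
time_s: 9.93
tool_pos: [0.5176, -0.1677, 0.0347]
tool_rot: [179.9, 0.0, 79.5]
force: [2.0, -0.7, -0.9]
grip_width: 0.039
grasp_force: 45.0
```

```bash
python3 -m creep '0 0 0 0 0.036;0 0 0 0 0.042;0 0 0 0 0.05;0 0 0 0 0.06;0 0 0 0 0.06'; python3 -m creep '0 0 0.02 0 0.06;0 0 0.04 0 0.06;0 0 0.05 0 0.06;0 0 0.05 0 0.06;0 0 0.02 0 0.05;0 0 0 0 0.03;0 0 0 0 0.01;0 0 0 0 0'; python3 - <<'E'
from h import *
S=[.5175,-.1675,np.radians(-10.5)]
T=lambda t,y,r=.081,h=.009:[.034-r*np.cos(t)+h*np.sin(t),y,.06+r*np.sin(t)+h*np.cos(t)]
for n,y,ut,us in(("a",.075,(359.8,152),(295.7,161)),("b",-.075,(407.4,164.6),(308.5,138.5))):
  P,f=tri({"top":ut,"side":us});print(n,P.round(4),f.round(1))
  f=lambda t:np.r_[proj("top",fr(S,T(t[0],y,.085,.005)))[0]-ut,proj("side",fr(S,T(t[0],y,.085,.005)))[0]-us]
  r=least_squares(f,[1.8]);print(r.x,r.fun.round(1),fr(S,T(r.x[0],y)).round(4))
im=cams.read_camera("side")
A=[]
for c in K:
  im=cams.read_camera(c);u=proj(c,[.517,-.167,.05])[0].astype(int)
  print(c,[(round(d["p"],2),np.round(d["xy"]).tolist()) for d in finder.tip_of("spindle",c)],"home",proj(c,fr(S,[0,0,.05])).round(1).tolist())
  A.append(cv2.resize(im[u[1]-50:u[1]+40,u[0]-40:u[0]+40,::-1],(400,450),interpolation=2))
cv2.imwrite("pics/r.png",np.hstack(A))
E
```

```text
time_s: 10.55
tool_pos: [0.5161, -0.1674, 0.0339]
tool_rot: [-180.0, 0.0, 79.5]
force: [0.4, -0.3, 0.5]
grip_width: 0.0581
grasp_force: 0.0
time_s: 11.55
tool_pos: [0.5157, -0.1673, 0.2128]
tool_rot: [-179.9, -0.0, 79.5]
force: [-0.3, 0.7, -0.0]
grip_width: 0.0279
grasp_force: 0.0
a [ 0.5897 -0.104   0.1436] [-0.1  1.  -1.1 -0.4]
[1.82004928] [ 0.1  1.2 -1.1  0.1] [[ 0.5928 -0.1052  0.1363]]
b [ 0.5564 -0.2496  0.1507] [ 0.  -0.2  0.2  0.1]
[1.75731617] [ 0.1  0.2 -0.   1.8] [[ 0.5607 -0.2518  0.1379]]
side [(0.74, [318.0, 174.0]), (0.63, [396.0, 169.0]), (0.6, [372.0, 275.0]), (0.54, [255.0, 287.0]), (0.52, [262.0, 186.0])] home [[317.2, 174.5]]
top [(0.78, [242.0, 242.0]), (0.59, [411.0, 281.0]), (0.5, [230.0, 143.0]), (0.46, [382.0, 185.0])] home [[377.0, 184.0]]
```

View pics/r.png

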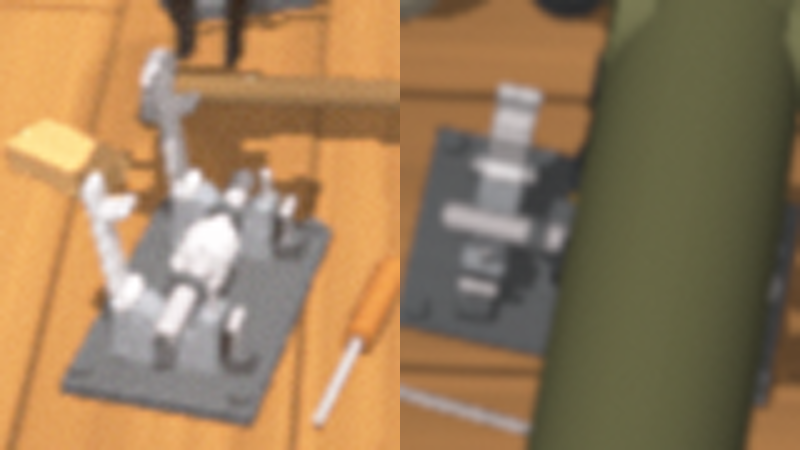

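```bash
python3 -m creep '0.03 0.015 0 0 0;0.04 0.02 0 0 0;0.039 0.021 0 0 0;0 0 0 0 0;0 0 -0.04 0 0;0 0 -0.04 0 0;0 0 -0.01 0 0;0 0 0 0 0' 20; python3 -m creep '-0.0125 0.0023 0 0 0;-0.0125 0.0023 0 0 0;0 0 0 0 0'
```

```text
time_s: 12.8
tool_pos: [0.6252, -0.1121, 0.1243]
tool_rot: [-180.0, 0.0, 79.4]
force: [-0.1, -0.1, 0.6]
grip_width: 0.0003
grasp_force: 0.0
time_s: 13.18
tool_pos: [0.5999, -0.1069, 0.1252]
tool_rot: [179.9, 0.1, 79.5]
force: [0.1, 0.3, 0.2]
grip_width: 0.0005
grasp_force: 0.0
```

```bash
python3 -m creep '-0.0125 0.0023 0 0 0;-0.0125 0.0023 0 0 0;0 0 0 0 0'; python3 -m creep '-0.0125 0.0023 0 0 0;-0.0125 0.0023 0 0 0;0 0 0 0 0'; python3 - <<'E'
from h import *
im=cams.read_camera("side")
cv2.imwrite("pics/q.png",cv2.resize(im[120:220,260:380,::-1],(480,400),interpolation=2))
E
```

```text
time_s: 13.55
tool_pos: [0.5744, -0.1022, 0.124]
tool_rot: [-180.0, 0.0, 79.5]
force: [-0.0, -0.2, -0.4]
grip_width: 0.0008
grasp_force: 0.0
time_s: 13.92
tool_pos: [0.5494, -0.0976, 0.124]
tool_rot: [-180.0, 0.1, 79.5]
force: [-0.2, 0.8, -0.0]
grip_width: 0.0005
grasp_force: 0.0
```

View pics/q.png

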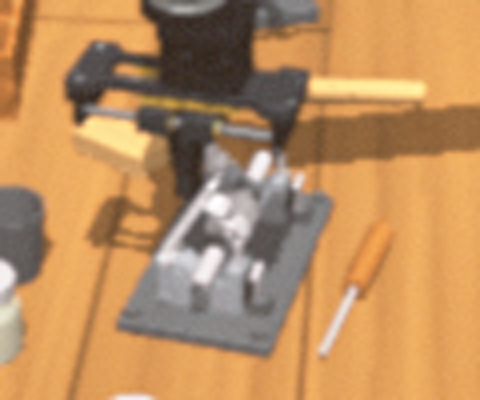

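```bash
python3 -m creep '-0.0098 0.0018 -0.002 0 0;-0.009 0.0016 -0.004 0 0;-0.009 0.0016 -0.005 0 0;-0.008 0.0015 -0.006 0 0;0 0 0 0 0'; python3 -m creep '-0.006 0.0011 -0.006 0 0;-0.004 0.0007 -0.005 0 0;0 0 0 0 0'
```

```text
time_s: 14.6
tool_pos: [0.5135, -0.0911, 0.1064]
tool_rot: [-179.9, 0.0, 79.5]
force: [0.9, 0.1, -0.1]
grip_width: 0.0005
grasp_force: 0.0
time_s: 14.98
tool_pos: [0.5043, -0.0893, 0.0957]
tool_rot: [-180.0, 0.0, 79.5]
force: [-1.1, 0.6, 1.6]
grip_width: 0.0003
grasp_force: 0.2
```

```bash
python3 -m creep '-0.003 0.0005 -0.005 0 0;0 0 0 0 0'; python3 -m creep '-0.003 0.0005 -0.004 0 0;0 0 0 0 0';python3 -m creep '-0.001 0.0002 -0.002 0 0;0 0 0 0 0'; python3 -m creep '0 0 -0.002 0 0;0 0 0 0 0'
```

```text
time_s: 15.22
tool_pos: [0.5016, -0.0889, 0.0908]
tool_rot: [-180.0, -0.0, 79.5]
force: [0.9, -0.2, -0.1]
grip_width: 0.0006
grasp_force: 0.3
time_s: 15.48
tool_pos: [0.4985, -0.0884, 0.0868]
tool_rot: [-180.0, 0.0, 79.5]
force: [0.1, -0.4, 1.1]
grip_width: 0.0003
grasp_force: 0.3
time_s: 15.72
tool_pos: [0.4977, -0.0882, 0.085]
tool_rot: [-180.0, 0.0, 79.5]
force: [0.6, 0.7, 0.7]
grip_width: 0.0004
grasp_force: 0.4
time_s: 15.98
tool_pos: [0.4973, -0.0881, 0.083]
tool_rot: [-179.9, 0.0, 79.5]
force: [-1.2, 0.1, 3.8]
grip_width: 0.0005
grasp_force: 1.9
```

```bash
for i in 1; do python3 -m creep '0 0 -0.001 0 0;0 0 0 0 0'; python3 -m creep '0 0 -0.001 0 0;0 0 0 0 0'; done | grep -E "tool_pos|^force"
```

```text
tool_pos: [0.4971, -0.0881, 0.0822]
force: [-1.7, -0.3, 6.1]
tool_pos: [0.4969, -0.0881, 0.0811]
force: [-2.5, 0.5, 4.7]
```

```bash
python3 -m creep '0 0 -0.001 0 0;0 0 0 0 0' | grep -E "tool_pos|^force"; python3 -m creep '0 0 -0.001 0 0;0 0 0 0 0' | grep -E "tool_pos|^force"
```

```text
tool_pos: [0.4972, -0.0881, 0.0799]
force: [-1.8, 0.1, 3.1]
tool_pos: [0.4978, -0.0882, 0.0788]
force: [-0.1, -0.6, 1.2]
```

```bash
python3 -m creep '0 0 -0.001 0 0;0 0 0 0 0' | grep -E "tool_pos|^force"; python3 -m creep '0 0 -0.001 0 0;0 0 0 0 0' | grep -E "tool_pos|^force"
```

```text
tool_pos: [0.4979, -0.0883, 0.0778]
force: [-0.1, 1.0, 0.5]
tool_pos: [0.4978, -0.0883, 0.0769]
force: [-0.6, -0.4, 0.1]
```

```bash
python3 -m creep '0 0 -0.001 0 0;0 0 0 0 0' | grep -E "tool_pos|^force"; python3 -m creep '0 0 -0.001 0 0;0 0 0 0 0' | grep -E "tool_pos|^force"
```

```text
tool_pos: [0.4977, -0.0882, 0.076]
force: [1.1, -0.3, 0.4]
tool_pos: [0.4977, -0.0882, 0.075]
force: [-0.3, -0.5, 0.4]
```

```bash
python3 -m creep '0 0 -0.001 0 0;0 0 0 0 0' | grep -E "tool_pos|^force"; python3 -m creep '0 0 -0.001 0 0;0 0 0 0 0' | grep -E "tool_pos|^force"; python3 -m creep '0 0 -0.001 0 0;0 0 0 0 0' | grep -E "tool_pos|^force"
```

```text
tool_pos: [0.4978, -0.0882, 0.0741]
force: [-0.5, -0.3, 1.6]
tool_pos: [0.4979, -0.0883, 0.0738]
force: [-2.1, 0.6, 5.3]
tool_pos: [0.4979, -0.0883, 0.0736]
force: [-4.5, 1.1, 13.1]
```

```bash
python3 -m creep '0 0 -0.0007 0 0;0 0 0 0 0' | grep -E "tool_pos|^force"; python3 -m creep '0 0 0.002 0 0;0 0 0 0 0' | grep -E "tool_pos|^force"; python3 -m creep '0 0 0.002 0 0;0 0 0 0 0' | grep -E "tool_pos|^force"
```

```text
tool_pos: [0.4979, -0.0883, 0.0735]
force: [-6.1, 1.1, 17.0]
tool_pos: [0.4981, -0.0882, 0.0738]
force: [-1.1, 0.8, 6.2]
tool_pos: [0.4976, -0.0882, 0.0751]
force: [1.0, 0.8, 0.7]
```

```bash
python3 -m creep '0 0 0.01 0 0;0 0 0.04 0 0;0 0 0.05 0 0;0 0 0.04 0 0;0.025 -0.0426 0 0 0;0.025 -0.0426 0 0 0;0.025 -0.0426 0 0 0;0.0246 -0.0425 0 0 0'; python3 -m creep '0 0 0 0 0;0 0 -0.03 0 0;0 0 -0.04 0 0;0 0 -0.021 0 0;0 0 0 0 0'; python3 - <<'E'
from h import *
im=cams.read_camera("side")
cv2.imwrite("pics/q2.png",cv2.resize(im[120:220,260:380,::-1],(600,500),interpolation=2))
E
```

```text
time_s: 20.48
tool_pos: [0.5981, -0.2601, 0.2159]
tool_rot: [180.0, 0.0, 79.5]
force: [1.0, 0.0, 1.0]
grip_width: 0.0006
grasp_force: 0.0
time_s: 21.1
tool_pos: [0.5963, -0.2577, 0.1232]
tool_rot: [-179.8, -0.0, 79.5]
force: [-0.2, 0.2, -0.5]
grip_width: 0.0004
grasp_force: 0.0
```

View pics/q2.png

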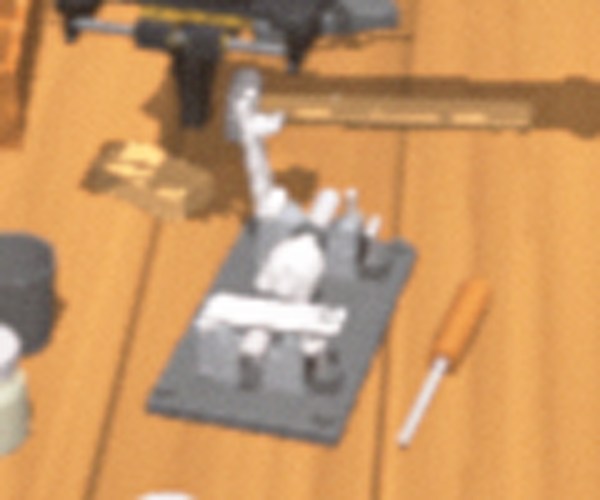

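Cap a lies shut over the shaft (about (275,315) in the crop) and cap b stands open, with the fingers behind it at (195,110). I'll push cap b the same way.

```bash
python3 -m creep '-0.0125 0.0023 0 0 0;-0.0125 0.0023 0 0 0;-0.0125 0.0023 0 0 0;0 0 0 0 0'; python3 -m creep '-0.0125 0.0023 0 0 0;-0.0125 0.0023 0 0 0;-0.0125 0.0023 0 0 0;0 0 0 0 0'
```

```text
time_s: 21.65
tool_pos: [0.5588, -0.252, 0.125]
tool_rot: [180.0, 0.1, 79.4]
force: [-0.0, -1.2, -0.3]
grip_width: 0.0003
grasp_force: 0.0
time_s: 22.15
tool_pos: [0.521, -0.2448, 0.1243]
tool_rot: [-179.9, 0.0, 79.4]
force: [0.6, 0.2, 0.3]
grip_width: 0.0005
grasp_force: 0.0
```

```bash
python3 -m creep '-0.0098 0.0018 -0.002 0 0;-0.009 0.0016 -0.004 0 0;-0.009 0.0016 -0.005 0 0;-0.008 0.0015 -0.006 0 0;0 0 0 0 0'; python3 -m creep '-0.006 0.0011 -0.006 0 0;-0.004 0.0007 -0.005 0 0;0 0 0 0 0'
```

```text
time_s: 22.78
tool_pos: [0.4853, -0.2381, 0.1066]
tool_rot: [-179.9, -0.0, 79.4]
force: [0.2, 0.5, 0.6]
grip_width: 0.0007
grasp_force: 0.0
time_s: 23.15
tool_pos: [0.4762, -0.2363, 0.096]
tool_rot: [-180.0, -0.0, 79.5]
force: [-0.3, -0.3, -0.1]
grip_width: 0.0007
grasp_force: 0.2
```

```bash
python3 -m creep '-0.003 0.0005 -0.005 0 0;0 0 0 0 0'| grep -E "tool_pos|^force"; python3 -m creep '-0.003 0.0005 -0.003 0 0;0 0 0 0 0'| grep -E "tool_pos|^force";python3 -m creep '0 0 -0.0015 0 0;0 0 0 0 0'| grep -E "tool_pos|^force"; python3 -m creep '0 0 -0.001 0 0;0 0 0 0 0'| grep -E "tool_pos|^force"
```

```text
tool_pos: [0.4735, -0.2359, 0.0912]
force: [0.5, 0.2, 0.7]
tool_pos: [0.4704, -0.2354, 0.0882]
force: [0.4, -0.3, 0.3]
tool_pos: [0.47, -0.2353, 0.0866]
force: [-1.1, -0.3, 0.9]
tool_pos: [0.4704, -0.2354, 0.0858]
force: [-0.7, -0.3, 1.8]
```

```bash
python3 -m creep '0 0 -0.001 0 0;0 0 0 0 0'| grep -E "tool_pos|^force"; python3 -m creep '0 0 -0.001 0 0;0 0 0 0 0'| grep -E "tool_pos|^force";python3 -m creep '0 0 -0.001 0 0;0 0 0 0 0'| grep -E "tool_pos|^force"
```

```text
tool_pos: [0.4705, -0.2355, 0.0849]
force: [-2.0, -0.3, 2.6]
tool_pos: [0.4704, -0.2354, 0.084]
force: [-2.4, 0.2, 4.5]
tool_pos: [0.4702, -0.2354, 0.0831]
force: [-3.2, 0.1, 5.7]
```

```bash
python3 -m creep '0 0 -0.001 0 0;0 0 0 0 0'| grep -E "tool_pos|^force"; python3 -m creep '0 0 -0.001 0 0;0 0 0 0 0'| grep -E "tool_pos|^force";python3 -m creep '0 0 -0.001 0 0;0 0 0 0 0'| grep -E "tool_pos|^force"
```

```text
tool_pos: [0.4702, -0.2354, 0.082]
force: [-3.1, 0.5, 4.7]
tool_pos: [0.4704, -0.2355, 0.0808]
force: [-1.8, -0.0, 2.9]
tool_pos: [0.4707, -0.2354, 0.0796]
force: [0.5, 0.0, 0.8]
```

```bash
python3 -m creep '0 0 -0.001 0 0;0 0 0 0 0'| grep -E "tool_pos|^force"; python3 -m creep '0 0 -0.001 0 0;0 0 0 0 0'| grep -E "tool_pos|^force";python3 -m creep '0 0 -0.001 0 0;0 0 0 0 0'| grep -E "tool_pos|^force"
```

```text
tool_pos: [0.4707, -0.2353, 0.0786]
force: [-0.1, -0.2, -0.3]
tool_pos: [0.4706, -0.2353, 0.0777]
force: [-0.2, -1.1, 0.4]
tool_pos: [0.4705, -0.2354, 0.0768]
force: [-0.3, -0.5, -0.0]
```

```bash
python3 -m creep '0 0 -0.001 0 0;0 0 0 0 0'| grep -E "tool_pos|^force"; python3 -m creep '0 0 -0.001 0 0;0 0 0 0 0'| grep -E "tool_pos|^force";python3 -m creep '0 0 -0.001 0 0;0 0 0 0 0'| grep -E "tool_pos|^force"
```

```text
tool_pos: [0.4705, -0.2354, 0.0758]
force: [-0.2, -0.1, 0.7]
tool_pos: [0.4706, -0.2355, 0.0752]
force: [-1.3, 0.0, 3.8]
tool_pos: [0.4706, -0.2355, 0.075]
force: [-3.6, 0.9, 10.3]
```

```bash
python3 -m creep '0 0 -0.0008 0 0;0 0 0 0 0' | grep -E "tool_pos|^force"; python3 -m creep '0 0 0.002 0 0;0 0 0 0 0' | grep -E "tool_pos|^force"; python3 -m creep '0 0 0.002 0 0;0 0 0.02 0 0;0 0 0.04 0 0;0 0 0.05 0 0;0 0 0.04 0 0;-0.02 0.06 0 0 0;0 0.06 0 0 0;0 0 0 0 0' | grep -E "tool_pos|^force"
```

```text
tool_pos: [0.4707, -0.2355, 0.0749]
force: [-5.1, 2.9, 14.6]
tool_pos: [0.4709, -0.2356, 0.0752]
force: [-0.7, 0.8, 4.3]
tool_pos: [0.4511, -0.1111, 0.2274]
force: [-0.2, -0.3, 0.2]
```

```bash
python3 -m creep '-0.01 0.06 0 0 0;-0.01 0.06 0 0 0;0 0.06 0 0 0;0 0.06 0 0 0;0 0.06 0 0 0;0 0 0 0 0;0 0 0 0 0;0 0 0 0 0' | grep -E "tool_pos|^force"; python3 - <<'E'
from h import *
S=[.5175,-.1675,np.radians(-10.5)]
T=lambda t,y,r=.081,h=.009:[.034-r*np.cos(t)+h*np.sin(t),y,.06+r*np.sin(t)+h*np.cos(t)]
for c in K:
  im=cams.read_camera(c);cv2.imwrite(f"pics/end_{c}.png",im[:,:,::-1])
  print(c,[(round(d["p"],2),np.round(d["xy"],1).tolist()) for d in finder.tip_of("cap_a_tab",c)],[(round(d["p"],2),np.round(d["xy"],1).tolist()) for d in finder.tip_of("spindle",c)])
  for n,y in(("a",.075),("b",-.075)):print(n,{t:proj(c,fr(S,T(t,y)))[0].round(1).tolist() for t in(0.06,.4,1.8)})
  print("home",proj(c,fr(S,[0,0,.05])).round(1))
# caps still? compare end edges of cap masks
print([(round(m["p"],2),m["xy"],cv2.boundingRect(m["mask"].astype(np.uint8))) for m in finder.masks_of("cap_a","side")])
print(get_obs()["time_s"])
E
```

```text
tool_pos: [0.4313, 0.1817, 0.2268]
force: [0.7, 0.5, 0.3]
side [(0.62, [323.7, 183.8])] [(0.71, [372.4, 274.9]), (0.65, [315.9, 174.3]), (0.63, [254.8, 282.7]), (0.62, [299.7, 183.2]), (0.58, [339.2, 146.5]), (0.46, [397.1, 168.6])]
a {0.06: [324.5, 182.4], 0.4: [322.0, 175.7], 1.8: [294.2, 162.2]}
b {0.06: [334.6, 160.4], 0.4: [332.4, 154.0], 1.8: [306.8, 141.5]}
home [[317.2 174.5]]
top [(0.74, [276.3, 179.3]), (0.72, [350.2, 190.0])] [(0.98, [408.7, 279.4]), (0.7, [382.2, 182.5]), (0.58, [430.3, 155.8])]
a {0.06: [351.7, 190.9], 0.4: [352.7, 186.2], 1.8: [359.9, 153.2]}
b {0.06: [398.1, 201.0], 0.4: [399.9, 196.4], 1.8: [407.6, 163.3]}
home [[377. 184.]]
[(0.62, [313.9, 182.0], (301, 179, 28, 10))]
30.0
```

```bash
python3 - <<'E'
import cv2
for c,a,cl,op in(("top",(351.7,190.9),(398.1,201),(399.9,196.4)),("side",(323.7,183),(334.6,160.4),(332.4,154))):
  g=cv2.imread(f"pics/end_{c}.png");x,y=map(round,a);t=g[y-8:y+9,x-8:x+9]
  X,Y=map(round,cl);R=g[Y-22:Y+23,X-20:X+21];m=cv2.matchTemplate(R,t,cv2.TM_CCOEFF_NORMED)
  _,v,_,l=cv2.minMaxLoc(m);print(c,round(v,2),"match",(l[0]+8+X-20+a[0]-x,l[1]+8+Y-22+a[1]-y),"closed",cl,"0.4",op)
E
```

```text
top 0.89 match (397.70000000000005, 201.89999999999998) closed (398.1, 201) 0.4 (399.9, 196.4)
side 0.73 match (334.70000000000005, 148) closed (334.6, 160.4) 0.4 (332.4, 154)
```

```bash
python3 - <<'E'
from h import *
for c in K:
  for i in range(2):
    cams.read_camera(c);print(c,[(n,[(round(d["p"],2),np.round(d["xy"]).tolist()) for d in finder.tip_of(n,c)]) for n in("cap_b_tab","cap_b")],[(round(m["p"],2),m["xy"],cv2.boundingRect(m["mask"].astype(np.uint8))) for m in finder.masks_of("cap_b",c)])
a=cv2.imread("pics/end_side.png")[140:200,290:350].mean(2)
for y in range(146,192,2): print(y,"".join(" .:-=+*#@"[min(8,int(v/29))] for v in a[y-140,:]))
E
```

```text
Traceback (most recent call last):
ValueError: it knows: bearing, cap_a_hinge, cap_a_tab, cap_b_hinge, cap_b_tab, hammer, jar, offcut, oil_bottle, rest, screwdriver, spindle, stand, tin, wrench
```

```bash
python3 - <<'E'
from h import *
for c in K:
  for i in range(2):
    cams.read_camera(c);print(c,[(round(d["p"],2),np.round(d["xy"]).tolist()) for d in finder.tip_of("cap_b_tab",c)],[(round(m["p"],2),m["xy"],cv2.boundingRect(m["mask"].astype(np.uint8))) for m in finder.masks_of("cap_b_tab",c)])
a=cv2.imread("pics/end_side.png").mean(2)
for y in range(146,192): print(y,"".join(" .:-=+*#@"[min(8,int(v/29))] for v in a[y,290:350]))
E
```

```text
side [] []
side [(0.71, [324.0, 183.0])] []
top [(0.79, [399.0, 200.0]), (0.26, [377.0, 192.0])] [(0.72, [399.1, 188.7], (394, 176, 12, 29))]
top [(0.48, [397.0, 198.0])] [(0.64, [400.8, 190.0], (394, 176, 12, 28)), (0.26, [279.9, 183.3], (267, 150, 28, 57))]
146 +++++==+++++++++**++=----====++++++++++++=-:................
147 ++++===+++++++++**=-::------==++++++++++++=-................
148 *+++===++++++++++=--:----:::-=++++++++++++=-:...............
149 **++===+++++++++==--::--:::::-===+++++++++=-:...............
150 ##*++=++++++++++=---::::::::::------====++=-................
151 ###**++++++++++=--:::::::::::::::::::::----:........::......
152 #######*++++++==-::::::::::::::::::::...:::........:::......
153 ########***+++=-:::::::::::::--:::::........................
154 ###########*++=-::::::::::::=====--:::::....................
155 ############+=---::::::::::-=++++===---::::.................
156 ##########**+=----:::::::::-=++=++===-----::................
157 ########**++=----::::::::::-=++======-----:.................
158 **#####**++=-::---:::::::::--=====-------::.............
[... 1449 characters left out ...]
+#@@@@@@@@@@@@@@@@@@@#+==-----:::::..........:----
182 ++++++++++*@@@@@@@@@@@@@@@@@@@@@*+=====--:-::..........:----
183 +++++++++*#@@@@@@@@@@@@@@@@@@@@@*+==+++-:::-:.........::----
184 +++++++++#@@#####@@@@@@@@@@@@@@@*+==++=-:::-:.........:-----
185 +++++++++*###****+++****##@@@@##++++++--:-::::........:-----
186 ++++++++=+******+++*#@#*+=++++*+++++==-:::::::........:---:-
187 +++++++==+++++*****#@@@*==+**+**+++=----::-:::.......::--:--
188 ++++++===+++++**+*#@@@#*==+*****+++=-:-:::::::.......::-----
189 +++++====+++++****#@@@#*+++++***++=--:::::::::...:....:-----
190 +++++====++++++++***##*+**++++++===---:::::-::..:::..::-----
191 ++++=====+++++++++==++++**++++=---=--:-:::::::..::...:------
```

```bash
python3 -c "
from cell import ticket
print(ticket.sign_off())"
```

```text
the job is handed in; nothing more can be done
None
```

The spindle lies in the stand's saddles, both caps are pressed shut (peak 17 N) and stayed shut when released, and the job was handed in at about 30 s; cap b was confirmed from the top camera only, as the arm hid it in the side view.

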